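Refit the filter plate in the bench dust box

TASK

Refit the orange filter plate in the grey dust box: tuck its silver-striped edge under the red lip while the other edge is still raised, then lower that edge gently, without letting it drop, until the plate lies flat, fully home in the recess, and let go. Leave the two freshly lacquered domes on their wooden block undisturbed.

Things in the scene. Friction and masses are not known exactly. Their poses are not given: they have to be found in the camera images.
- filter_plate: Loose rigid plate, orange frame, pale slatted middle, 130 (x) x 100 (y) x 12 mm thick, about 250 g, lying flat on the bench, rib up. Origin at the centre of its underside, z up. Its x = -65 mm edge (silver stripe on top, farther from the rib) goes under the lip; its x = +65 mm edge is lowered last. At most 0.5 rad off x pointing straight away from the robot.
- tuck_edge (a point): Middle of the lower edge of the plate's silver-striped side (x = -65, y = 0, z = 0 mm in the plate's frame); axes as the plate's.
- rib (a point): Grip point in the black upright rib on the plate: x = 15, y = 0, z = 30 mm in the plate's frame; axes as the plate's. The rib is 14 mm thick (x, the way to pinch it), 60 mm long (y) and 28 mm tall, from 12 to 40 mm above the plate's underside.
- dust_box: Grey box fixed to the bench, 176 (x) x 140 (y) mm, origin at the centre of its underside, z up, at most 0.5 rad off x pointing straight away from the robot. A 52 mm round spigot stands 35 mm out of its +x side. Its open top is a recess 136 (x) x 108 (y) mm with a flat dark deck 60 mm up; the walls at the sides (16 mm thick) and +x end (20 mm) rise 12 mm above the deck.
- lip (a point): Middle of the free lower edge of the red retaining lip, 50 mm to the -x side of the seat and 20 mm above the deck; axes as the box's. The lip is 5 mm thick and runs along y over the -x end, reaching 18 mm in from the recess's end wall (x = -68 mm). The gap from lip to +x wall is 118 mm, so the plate only goes in tilted about y, 8 to 12 degrees, tuck edge down and first.
- seat (a point): Centre of the recess on the deck of the dust box (60 mm above its underside); axes as the box's: -x towards the lip, z up. The seated plate has its origin here, its axes parallel and the same way round, with 3 mm of play either way in x and 4 mm in y.
- dome_a: Purple lacquered turned wooden dome, 49 mm across, 38 mm tall, origin at the centre of its underside, standing loose on a loose 150 x 58 x 25 mm pale wooden block between the dust box and the plate. Not to be moved.
- dome_b: Blue-violet lacquered dome of the same size, on the same block. Not to be moved.
There are look-alikes about, which are no part of the job. What is shaped like the filter_plate but pink, purple or turquoise is not meant.

How it is judged (in metres and radians):
On the way:
1. the silver-striped edge is under the lip (3 mm or more) while the opposite edge is still raised (plate tilted more than 0.04 rad) (x of tuck_edge in the frame of seat below -0.053 m and z of tuck_edge in the frame of seat between -0.004 and 0.014 m and angle between filter_plate's own z axis and vertical between 0.04 and 0.6 rad and y of filter_plate in the frame of seat between -0.02 and 0.02 m), for 0.05 s.
At the end, for the whole second after the job is handed in: The plate lies level in the recess (0.04 rad), underside within 3 mm of the deck, origin within 9 mm of the seat, in line with the box (0.1 rad), its silver-striped edge under the lip, at rest and released; each dome is within 20 mm of where it was (x of tuck_edge in the frame of seat below -0.056 m and distance between filter_plate and seat below 0.009 m and z of filter_plate in the frame of seat between -0.003 and 0.003 m and angle between filter_plate's own z axis and vertical below 0.04 rad and angle between the x axis of filter_plate and the x axis of dust_box, either way round below 0.1 rad and linear speed of filter_plate below 0.01 m/s and distance of each of dome_a, dome_b from where it was at the start of the episode below 0.02 m); the robot touches nothing.
It fails at once if the raised edge is dropped: the plate turns faster than 4 rad/s with its edge under the lip (as after a fall of about 8 mm) (x of tuck_edge in the frame of seat below -0.05 m and distance between filter_plate and seat below 0.06 m and angular speed of filter_plate above 4 rad/s).
It fails at once if a lacquered dome is moved by more than 20 mm (distance of any of dome_a, dome_b from where it was at the start of the episode above 0.02 m).
It also fails if it takes over 45 s, if anything falls off the work surface, if the arm or the gripper's body presses on something with over 40 N, if the wrist force passes 120 N, or if a joint passes its speed limit or range.

ROBOT

A 6-joint arm with a two-finger parallel gripper is mounted at the origin on the work surface. World frame = base frame: x ahead of the robot, y to its left, z up, the work surface at z = 0. Lengths are in mm, angles in rad, forces in N, time in s.
With the tool pointing down it reaches from about 325 to 775 mm from the base axis. Payload 5.5 kg.
Tool frame: the origin (TCP) lies between the finger pads; the fingertips stand 11 mm ahead of it and the grasp point (between the pads) lies 8 mm behind it (ctrl.tips_ahead is the distance from the TCP to the fingertips, in mm); x points along the fingers, y is the direction in which the jaws open and shut, and the axes are right-handed (so a half turn about x gives the same grasp; the last joint's range is limited). The gripper opens to 88 mm and grips with 3 to 60 N. Pads are 20 mm wide; open, the fingers measure 115 mm over their backs; the gripper's body (75 mm by 178 mm) begins 61 mm behind the grasp point.
Start: joints at [-1.307, 0.091, 1.231, -0, 1.82, -0.057], TCP at [189.195, -569.405, 233.631] pointing down, gripper open.
Joint ranges: [-2.87, 2.87], [-0.86, 2.18], [0.17, 2.46], [-1.51, 4.65], [0.06, 2.69], [-2.65, 2.65]. Speed limits (rad/s): [2.57, 2.57, 3.01, 3.14, 3.14, 3.14].

INTERFACE

Orientations are given as [roll, pitch, yaw] about the fixed x, y, z axes, in that order (R = Rz(yaw) Ry(pitch) Rx(roll)).
In Python, from rig import ctrl gives the robot as it stands.
- The arm moves only by the tool arm_command, never from a script. Its argument "motion" is a list of rows, each a list of 5 numbers: the finger opening in cm, from 0 to 8.78, then the shift along the world's x, y, z in cm, then the turn about the world's z in rad. In form: [[claw, tx, ty, tz, turn], ...]. A call has 1 to 10 rows; each row is the pose to reach, as a shift and turn from the pose commanded when the call began; what a row does not reach only later rows make up. A row lasts 1/8 s, in which the tool goes at most 62.5 mm and 10.7 degrees, less where a joint would pass 70% of its speed; a pose out of reach is approached as far as the arm can. A call with a gripper value outside its range is refused whole. The fingers move at their own pace and stop on an object; the grip force is fixed at half the most. Time passes only in rows, so rows that repeat a pose let the fingers close. It gives the time, the measured TCP pose, the force and the opening at its end, in the units of the state.
- ctrl.get_obs(): the state, without advancing time (a new reading comes with each control period).
- ctrl.capture(name): name is "scene" or "top" or "wrist"; returns a dict with "image" (400x640x3 uint8, red, green, blue), "fx", "fy", "cx", "cy" (pixels), "extrinsics" (4x4, takes a point from camera to world coordinates). Camera axes: x right, y down, z forward; pixel columns grow to the right and rows downward; lengths in mm; the calibration is good to about 2 mm. A picture is of the moment at which its call begins. There is no depth.
- ctrl.finish_job(): hands the job in, once; it reports no verdict.
The state is a dict: "time_s": time; "joints": joint angles; "qd": joint speeds; "effort": joint torques, N m; "position": TCP position; "eef_rot": TCP orientation; "contact_force": force on the tool from outside, world axes, zero at the start; "wrist_torque": the same for the moment, N m; "grip_width": finger opening in mm.
Only numpy, scipy, OpenCV 4.12 (cv2) and the standard library are available. Lean on these libraries where they do the work, as an engineer would, in place of code of your own. Each camera call takes 0.05 s, during which the arm holds its last target.

## Working session

There is one attempt and no reset: what is moved stays moved. The work goes in short steps, Python scripts to look and compute and a tool call to move; the robot and the scene stay as the last step left them, time stands still between calls to the robot, and variables do not carry over. Pictures are saved under pics/ and viewed, and the job is handed in when it is done.

Besides the shell and the picture viewer there is one more tool, called after "Request:" by a JSON object that holds its "op" and its "data". arm_command: Moves the arm, as the interface text tells. Its arguments: {"type":"object","properties":{"motion":{"type":"array"}},"required":["motion"]}

```bash
mkdir -p pics; ls; python3 - <<'E'
from rig import ctrl
import cv2,json
o=ctrl.get_obs();print(o)
for n in("scene","top","wrist"):
    c=ctrl.capture(n);cv2.imwrite(f"pics/{n}0.png",c["image"][:,:,::-1]);print(n,c["fx"],c["fy"],c["cx"],c["cy"],c["extrinsics"])
E
```

```text
pics
{'time_s': 0.0, 'joints': array([-1.30670084e+00,  9.18583800e-02,  1.23185593e+00, -7.26825827e-06,
        1.81981909e+00, -5.66770098e-02]), 'qd': array([-0.00048973,  0.00054538,  0.00157346,  0.00227468, -0.0001105 ,
       -0.00254705]), 'effort': array([-2.61786634e-03, -4.46461809e+01, -4.06444287e+01,  6.97291712e-02,
        2.96399428e-02, -1.47606897e-04]), 'position': array([ 189.11681075, -569.12533886,  232.52407753]), 'eef_rot': array([-1.623842  ,  1.56885557,  1.83852136]), 'contact_force': array([-0.01123157, -0.45670531, -0.59091618]), 'wrist_torque': array([0.00970382, 0.04870375, 0.00387168]), 'grip_width': 87.65660652714004}
scene 435.37821607482044 435.37821607482044 324.35945064097774 201.4222712310606 [[-5.23893727e-01  6.85025841e-01 -5.06236071e-01  1.04400931e+03]
 [ 8.51662768e-01  4.11256892e-01 -3.24866586e-01  4.17170690e+02]
 [-1.43489329e-02 -6.01337980e-01 -7.98865910e-01  8.96415105e+02]
 [ 0.00000000e+00  0.00000000e+00  0.00000000e+00  1.00000000e+00]]
top 481.2680109129383 481.2680109129383 321.914853200529 197.49890210555364 [[-2.24741101e-02 -9.98069629e-01  5.78958572e-02  4.63659286e+02]
 [-9.99739604e-01  2.26652839e-02  2.64740037e-03  8.42727035e+01]
 [-3.95451595e-03 -5.78212834e-02 -9.98319118e-01  1.08316394e+03]
 [ 0.00000000e+00  0.00000000e+00  0.00000000e+00  1.00000000e+00]]
wrist 310.92745935673065 310.92745935673065 317.27424483127083 202.85762393702473 [[ 3.14231176e-01 -9.18159522e-01 -2.41333505e-01  2.55655268e+02]
 [-9.49343717e-01 -3.04522436e-01 -7.75409086e-02 -5.47841764e+02]
 [-2.29654314e-03  2.53474218e-01 -9.67339417e-01  3.84220843e+02]
 [ 0.00000000e+00  0.00000000e+00  0.00000000e+00  1.00000000e+00]]
```

View pics/top0.png

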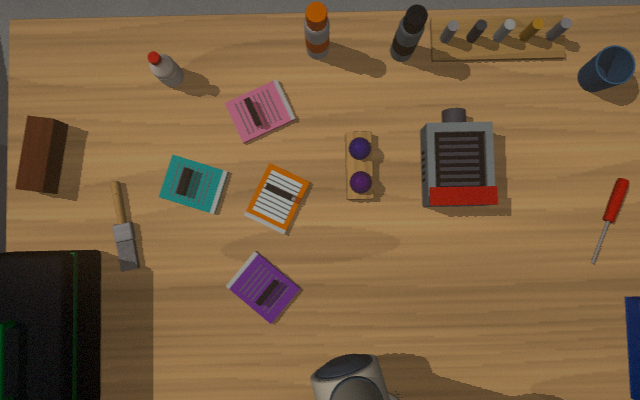

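View pics/scene0.png

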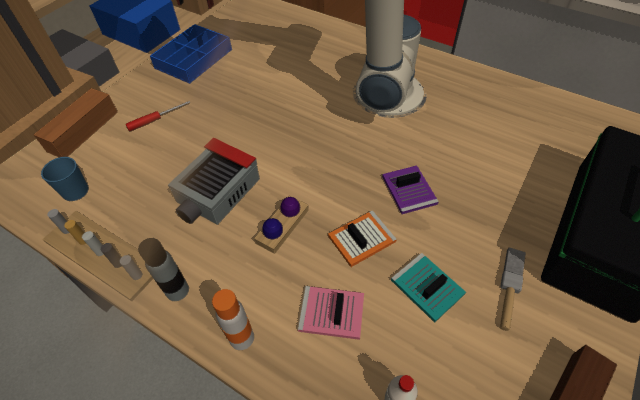

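View pics/wrist0.png

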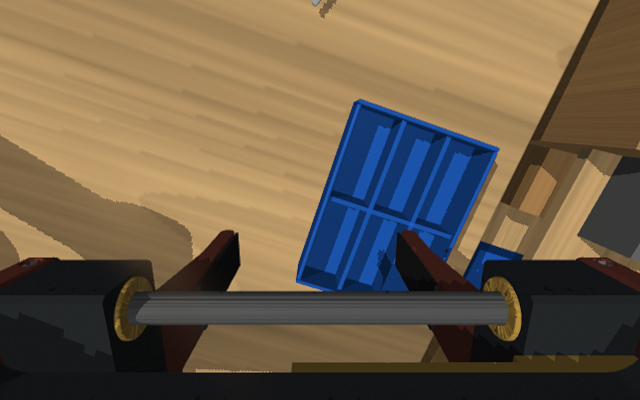

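The top view (up = +x) shows four plate shapes: orange (278,198), pink (260,112), turquoise (194,184) and purple (264,287). Only the first has an orange frame, so that is the one meant. The box is at (458,165) and its red lip at (463,196). The domes are at (360,148) and (361,182). I'll confirm with an enlarged crop and measure.

```bash
cat > h.py <<'E'
import cv2,numpy as np
from rig import ctrl
def ray(c,px,z):
    px=np.atleast_2d(np.asarray(px,float));E=np.array(c["extrinsics"])
    d=np.c_[(px[:,0]-c["cx"])/c["fx"],(px[:,1]-c["cy"])/c["fy"],np.ones(len(px))]@E[:3,:3].T
    o=E[:3,3];return (o+d*((z-o[2])/d[:,2])[:,None])
def proj(c,p):
    E=np.linalg.inv(c["extrinsics"]);q=np.atleast_2d(p)@E[:3,:3].T+E[:3,3]
    return np.c_[q[:,0]/q[:,2]*c["fx"]+c["cx"],q[:,1]/q[:,2]*c["fy"]+c["cy"]]
def blob(c,lo,hi,minA=60,roi=None):
    h=cv2.cvtColor(c["image"],cv2.COLOR_RGB2HSV);m=cv2.inRange(h,lo,hi)
    if roi is not None:
        k=np.zeros_like(m);x0,y0,x1,y1=roi;k[y0:y1,x0:x1]=1;m=m*k
    cs,_=cv2.findContours(m,cv2.RETR_EXTERNAL,cv2.CHAIN_APPROX_NONE)
    return sorted([q for q in cs if cv2.contourArea(q)>minA],key=cv2.contourArea,reverse=True)
def rect(c,cn,z):
    w=ray(c,cn.reshape(-1,2),z)[:,:2].astype(np.float32)
    return cv2.minAreaRect(w)
E
python3 - <<'E'
from h import *
T=ctrl.capture("top");S=ctrl.capture("scene")
im=T["image"][:,:,::-1]
a=cv2.resize(im[150:245,235:325],None,fx=4.4,fy=4.4,interpolation=cv2.INTER_CUBIC)
b=cv2.resize(im[95:220,400:510],None,fx=3.3,fy=3.344,interpolation=cv2.INTER_CUBIC)
cv2.imwrite("pics/crop1.png",np.hstack([a[:410],b[:410]]))
im=S["image"][:,:,::-1]
a=cv2.resize(im[200:275,320:405],None,fx=4.5,fy=4.5,interpolation=cv2.INTER_CUBIC)[:337]
b=cv2.resize(im[130:230,160:270],None,fx=3.37,fy=3.37,interpolation=cv2.INTER_CUBIC)[:337]
cv2.imwrite("pics/crop2.png",np.hstack([a,b]))
for n,c,roi in(("T",T,(235,155,325,240)),("S",S,(320,200,405,275))):
    for q in blob(c,(5,140,120),(22,255,255),60,roi)[:2]: print(n,"orange",rect(c,q,12))
    for q in blob(c,(0,0,0),(180,255,55),30,roi)[:2]: print(n,"rib",rect(c,q,40),rect(c,q,30))
for n,c,roi in(("T",T,(410,170,510,215)),("S",S,(190,130,270,175))):
    for q in blob(c,(0,150,80),(6,255,255),60,roi)[:2]: print(n,"red",rect(c,q,85), cv2.boxPoints(cv2.minAreaRect(q)).tolist())
E
```

```text
T orange ((532.1136474609375, 186.49964904785156), (103.12657165527344, 121.47048950195312), 63.294952392578125)
T rib ((539.5681762695312, 180.44757080078125), (58.5142936706543, 11.659099578857422), 62.15639877319336) ((540.2958374023438, 181.36947631835938), (59.075225830078125, 11.770934104919434), 62.15628433227539)
S orange ((529.39501953125, 189.92564392089844), (106.55731964111328, 130.6452178955078), 63.012413024902344)
S rib ((546.9838256835938, 184.8483428955078), (69.72817993164062, 22.8291072845459), 62.31158447265625) ((541.1802978515625, 182.1356201171875), (70.5423812866211, 23.09568977355957), 62.31161117553711)
T red ((519.482421875, -206.83033752441406), (139.87704467773438, 38.59218978881836), 89.78514862060547) [[429.6537170410156, 186.64804077148438], [496.8939514160156, 185.37936401367188], [497.2441101074219, 203.93878173828125], [430.0038757324219, 205.20745849609375]]
S red ((519.7473754882812, -204.45535278320312), (141.37945556640625, 39.064552307128906), 89.82816314697266) [[204.116943359375, 146.83407592773438], [209.6614990234375, 135.3184814453125], [255.33297729492188, 157.3084716796875], [249.78842163085938, 168.82406616210938]]
```

View pics/crop1.png

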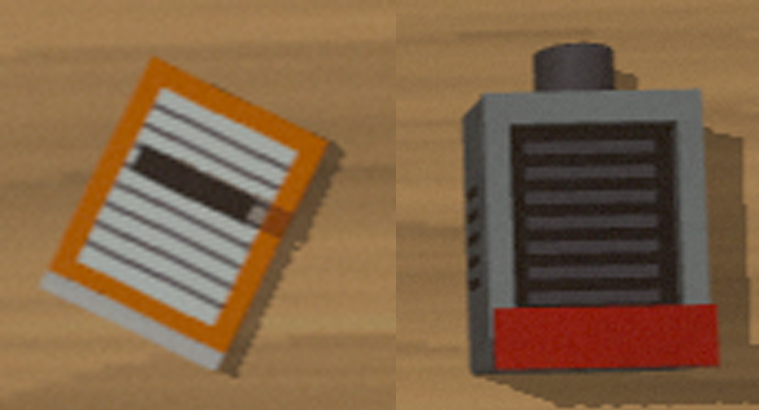

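View pics/crop2.png

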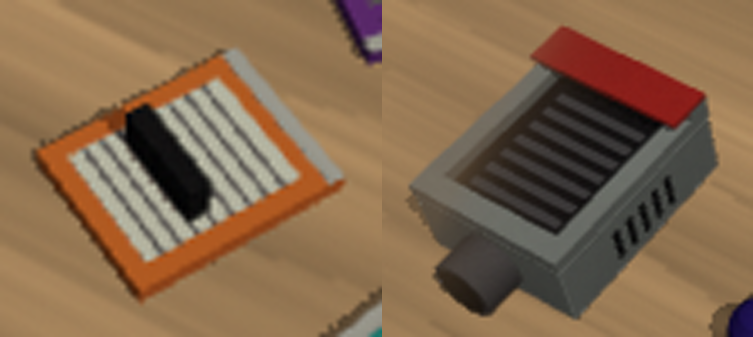

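The crop confirms it: orange frame, silver stripe at the lower left (the -x end), black rib. Next I'll check the box centre from its rim and work out the tool turn.

```bash
python3 - <<'E'
from h import *
from scipy.spatial.transform import Rotation as R
T=ctrl.capture("top");S=ctrl.capture("scene")
for n,c,roi in(("T",T,(405,95,510,215)),("S",S,(160,130,265,225))):
    for q in blob(c,(0,0,0),(180,255,62),100,roi)[:2]:
        w=ray(c,q.reshape(-1,2),72); print(n,"dark",w.min(0)[:2],w.max(0)[:2],cv2.boundingRect(q))
    g=blob(c,(60,10,60),(120,90,190),300,roi)
    for q in g[:2]:
        w=ray(c,q.reshape(-1,2),72); print(n,"grey@72",w.min(0)[:2],w.max(0)[:2],cv2.boundingRect(q))
b=np.array([588.6,-205.7,0])
P=b+np.array([[-50,70,85],[-50,-70,85],[88,70,72],[88,-70,72],[68,54,72],[68,-54,72],[68,-54,60]])
for n,c in(("T",T),("S",S)):
    im=c["image"][:,:,::-1].copy();im=cv2.resize(im,None,fx=4,fy=4,interpolation=cv2.INTER_CUBIC)
    for p in proj(c,P): cv2.circle(im,tuple(int(v) for v in (p+.5)*4),4,(0,255,255),1)
    im=im[380:860,1600:2040] if n=="T" else im[500:900,620:1080]
    cv2.imwrite(f"pics/chk{n}.png",im)
o=ctrl.get_obs();M=R.from_euler("xyz",o["eef_rot"]).as_matrix();print(M.round(3))
ty=np.arctan2(M[1,1],M[0,1]);print("tool y az",ty)
for t in(-0.475,0):
    d=(t+np.pi/2-ty+np.pi/2)%np.pi-np.pi/2;print("turn",t,d)
E
```

```text
T dark [ 539.84545196 -259.54286179] [ 655.86899342 -153.62134558] (435, 131, 52, 56)
S dark [ 532.61859865 -255.74875448] [ 655.60055603 -151.64306289] (187, 152, 57, 48)
S dark [ 677.49658145 -203.80961213] [ 735.10697403 -102.64252355] (176, 203, 40, 20)
[[-0.     0.315 -0.949]
 [ 0.    -0.949 -0.315]
 [-1.    -0.    -0.   ]]
tool y az -1.250012870352975
turn -0.475 -0.7957834564419217
turn 0 -0.3207834564419212
```

View pics/chkT.png

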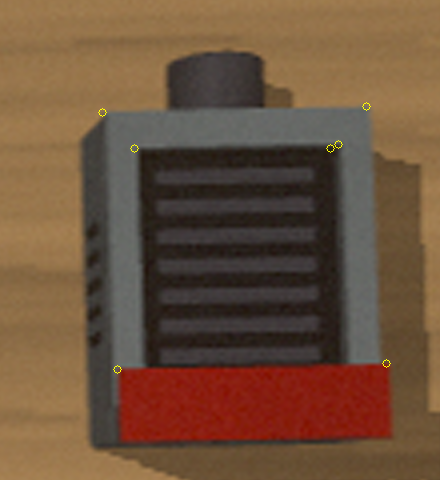

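View pics/chkS.png

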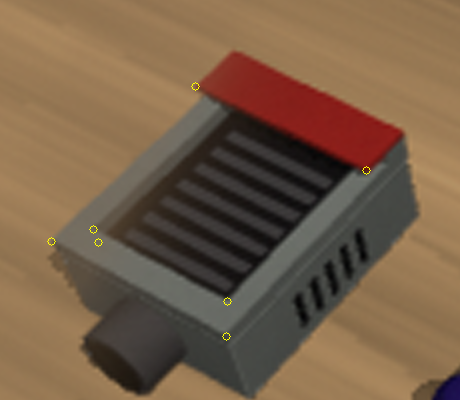

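The box centre is about (588.5, -205.5) with yaw near 0. The rib is about (540.5, 181.5) and the plate's yaw is about -0.475.

The tool can't be tilted, so I'll pinch the rib across its 60 mm length. The jaw axis then lies along plate y, and the plate can pivot about it. Moving above the plate first.

Request:
{"op": "arm_command", "data": {"motion": [[8.78, 4, 8, 0, -0.15], [8.78, 7, 14, 0, -0.3], [8.78, 9.6, 20.5, 0, -0.45], [8.78, 12.3, 26, 0, -0.6], [8.78, 15, 32, 0, -0.7], [8.78, 17.6, 37.5, 0, -0.8], [8.78, 20.2, 43, 0, -0.8], [8.78, 23, 49, 0, -0.8], [8.78, 25.6, 54.6, 0, -0.8], [8.78, 28.2, 60, 0, -0.8]]}}

```text
time_s: 1.6
position: [455.4, -1.7, 234.0]
eef_rot: [-2.901, 1.57, -0.239]
contact_force: [0.1, -0.8, 0.4]
grip_width: 88.2
```

Request:
{"op": "arm_command", "data": {"motion": [[8.78, 2.6, 5.6, 0, 0], [8.78, 5, 11, 0, 0], [8.78, 7, 15.1, -3, 0], [8.78, 7, 15.1, -8, 0], [8.78, 7, 15.1, -13, 0], [8.78, 7, 15.1, -13, 0], [8.78, 7, 15.1, -13, 0]]}}

```text
time_s: 2.48
position: [525.8, 147.3, 106.0]
eef_rot: [-2.461, 1.568, 0.201]
contact_force: [0.7, -0.1, -0.2]
grip_width: 87.5
```

```bash
python3 - <<'E'
from h import *
from scipy.spatial.transform import Rotation as R
o=ctrl.get_obs();M=R.from_euler("xyz",o["eef_rot"]).as_matrix();print(o["time_s"],o["position"],np.arctan2(-M[1,1],-M[0,1])-np.pi/2,np.arctan2(M[1,1],M[0,1])-np.pi/2,o["joints"])
c=ctrl.capture("wrist");cv2.imwrite("pics/w1.png",c["image"][:,:,::-1])
print(proj(c,[[o["position"][0],o["position"][1],40]]))
E
```

```text
2.475 [525.75832964 147.29987585 106.00281117] -0.47936598547014264 -3.620958639059936 [ 2.10868855e-01 -4.40166301e-02  1.59371044e+00 -2.70796085e-05
  1.58918348e+00  2.26103244e+00]
[[317.98104574 219.92879256]]
```

View pics/w1.png

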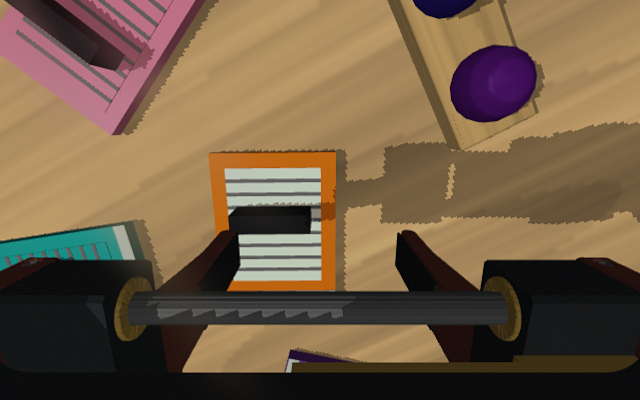

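The wrist view shows the rib at about (270,218), left of the tool axis at (318,220). I'll cast that onto z=40.

```bash
python3 - <<'E'
from h import *
c=ctrl.capture("wrist")
for q in blob(c,(0,0,0),(180,255,60),100,(200,190,335,245))[:2]:
    print(cv2.boundingRect(q),rect(c,q,40))
for q in blob(c,(5,140,120),(22,255,255),60,(190,140,345,300))[:2]:print("or",cv2.boundingRect(q),ray(c,[[209,153],[335,153]],12))
cv2.imwrite("pics/w2.png",cv2.resize(c["image"][140:300,190:350,::-1],None,fx=3.5,fy=3.5))
E
```

```text
(210, 206, 111, 39) ((541.010986328125, 184.86532592773438), (83.5621337890625, 28.828994750976562), 63.99592590332031)
or (209, 153, 128, 138) [[606.92782242 202.35706767  12.        ]
 [561.05817326 114.3168944   12.        ]]
```

View pics/w2.png

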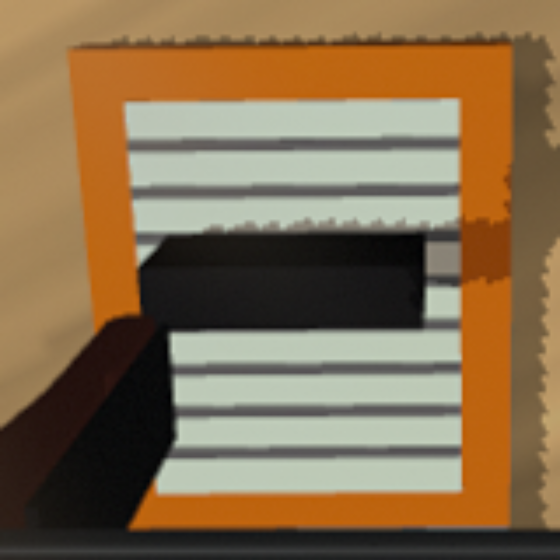

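The front plate edge gives the rib at (540, 181.5) and yaw -0.480, so the views agree. Descending so the tips stop about 3 mm above the plate top, then closing.

Request:
{"op": "arm_command", "data": {"motion": [[8.78, 1.4, 3.4, 0, 0], [8.78, 1.4, 3.4, -2, 0], [8.78, 1.4, 3.4, -5, 0], [8.78, 1.4, 3.4, -7, 0], [8.78, 1.4, 3.4, -8, 0], [8.78, 1.4, 3.4, -8, 0]]}}

```text
time_s: 3.32
position: [539.2, 180.9, 24.3]
eef_rot: [-2.503, 1.57, 0.159]
contact_force: [0.4, -0.1, 0.6]
grip_width: 87.9
```

Request:
{"op": "arm_command", "data": {"motion": [[5, 0, 0, 0, 0], [5, 0, 0, 0, 0], [5, 0, 0, 0, 0], [5, 0, 0, 0, 0], [5, 0, 0, 0, 0], [5, 0, 0, 0, 0]]}}

```text
time_s: 4.08
position: [538.9, 181.1, 23.8]
eef_rot: [2.362, 1.571, -1.258]
contact_force: [-1.1, -1.4, 1.0]
grip_width: 60.2
```

Gripped at 60 mm, but the tips are only about 1 mm above the plate. I'll regrip 2.5 mm higher to leave room to pivot, then lift.

Request:
{"op": "arm_command", "data": {"motion": [[7, 0, 0, 0, 0], [7, 0, 0, 0.25, 0], [7, 0, 0, 0.25, 0], [5, 0, 0, 0.25, 0], [5, 0, 0, 0.25, 0], [5, 0, 0, 0.25, 0], [5, 0, 0, 0.25, 0], [5, 0, 0, 1.2, 0], [5, 0, 0, 3.2, 0], [5, 0, 0, 5.2, 0]]}}

```text
time_s: 5.32
position: [539.1, 181.3, 77.5]
eef_rot: [-2.401, 1.57, 0.261]
contact_force: [-0.6, -0.2, -3.6]
grip_width: 59.9
```

Request:
{"op": "arm_command", "data": {"motion": [[5, 0, 0, 3, 0], [5, 0, 0, 7, 0], [5, 0, 0, 10, 0], [5, 0, 0, 10, 0]]}}

```text
time_s: 5.82
position: [540.4, 181.7, 180.4]
eef_rot: [-2.4, 1.563, 0.262]
contact_force: [1.2, -0.4, -3.2]
grip_width: 59.4
```

```bash
python3 - <<'E'
from h import *
print(ctrl.get_obs()["position"])
for n in("scene","wrist"):
    c=ctrl.capture(n);im=c["image"][:,:,::-1]
    if n=="scene": im=cv2.resize(im[130:290,270:450],None,fx=4,fy=4)[:,:]
    cv2.imwrite(f"pics/l_{n}.png",im[:600])
E
```

```text
[540.42190954 181.66204482 180.44229848]
```

View pics/l_scene.png

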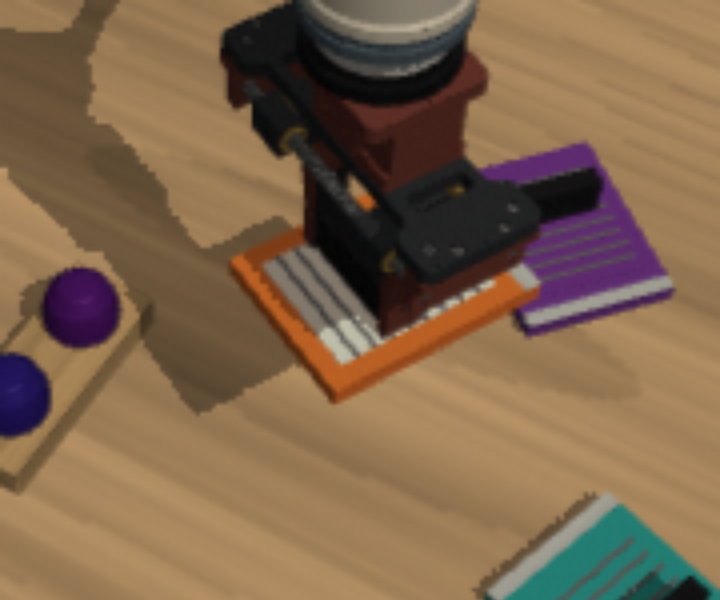

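View pics/l_wrist.png

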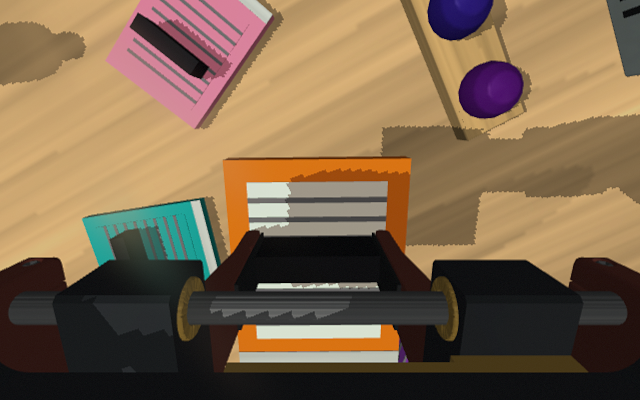

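```bash
cat >> h.py <<'E'
from scipy.optimize import least_squares
from scipy.spatial.transform import Rotation as R
def tilt(c,pl,pr,o):
    # top front edge corners at plate x=65,y=+-50,z=12 ; 3D from known 100mm width & tool yaw -> height
    f=lambda z:np.linalg.norm(np.diff(ray(c,[pl,pr],z),axis=0))-100
    from scipy.optimize import brentq
    z=brentq(f,-50,300);m=ray(c,[pl,pr],z).mean(0)
    return z,m,m-o["position"]
E
python3 - <<'E'
from h import *
c=ctrl.capture("wrist");o=ctrl.get_obs()
im=cv2.resize(c["image"][145:200,210:425,::-1],None,fx=3.7,fy=3.7);cv2.imwrite("pics/e.png",im)
z,m,d=tilt(c,(223.5,158.5),(410.5,157.5),o);print(z,m,d,np.hypot(d[0],d[1]))
g=ctrl.capture("wrist")
E
```

```text
160.21307314922797 [584.26564472 158.18347469 160.21307315] [ 45.90356612 -22.89720877 -14.06381035] 51.29736399184266
```

View pics/e.png

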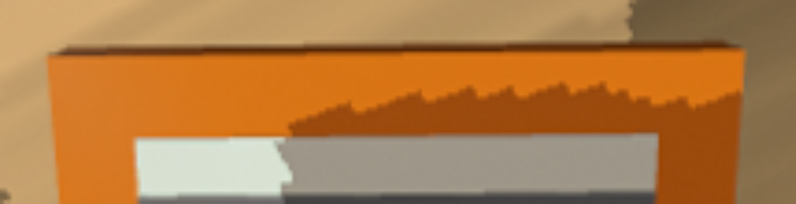

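The plate is held level, since grip friction stops it swinging. To tilt it, I'll turn square to the box, set the raised-edge side on top of the lip from the -x side and lower a few mm. That pivots the plate in the grip with the tuck edge going down.

Request:
{"op": "arm_command", "data": {"motion": [[5, -0.5, -4, 0, 0.08], [5, -1.8, -9, 0, 0.2], [5, -3, -14.5, 0, 0.3], [5, -4.2, -20, 0, 0.4], [5, -5.4, -25.5, 0, 0.478], [5, -6.6, -31, 0, 0.478], [5, -7.5, -35.5, 0, 0.478], [5, -8, -38, 0, 0.478], [5, -8, -38.7, 0, 0.478], [5, -8, -38.7, 0, 0.478]]}}

```text
time_s: 7.28
position: [458.6, -205.4, 174.5]
eef_rot: [-0.725, 1.569, 2.415]
contact_force: [-0.2, 0.0, -3.5]
grip_width: 59.8
```

```bash
python3 - <<'E'
from h import *
o=ctrl.get_obs();M=R.from_euler("xyz",o["eef_rot"]).as_matrix();print(o["time_s"],o["position"],"yaw",np.arctan2(-M[1,1],-M[0,1])-np.pi/2)
for n in("top","wrist"):
    c=ctrl.capture(n);im=c["image"][:,:,::-1]
    if n=="top": im=cv2.resize(im[90:290,380:540],None,fx=3,fy=3)
    cv2.imwrite(f"pics/b_{n}.png",im[:600])
E
```

```text
7.275 [ 458.64210322 -205.42618259  174.52568008] yaw -0.0016440076995756225
```

View pics/b_top.png

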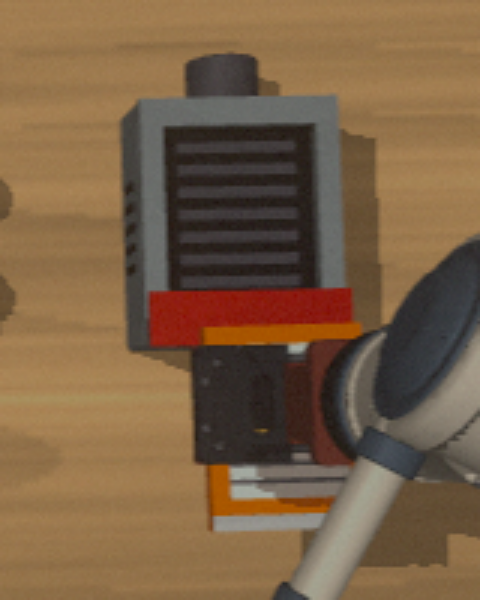

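View pics/b_wrist.png

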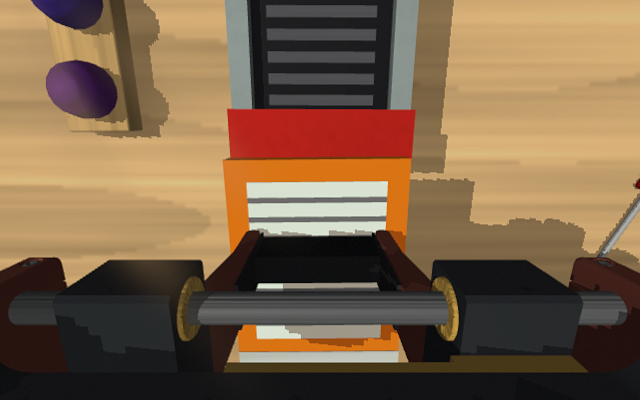

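The top and wrist views show the plate square to the box with its front edge over the red lip. I'll measure the lip with the wrist camera.

```bash
python3 - <<'E'
from h import *
c=ctrl.capture("wrist")
q=blob(c,(0,150,80),(6,255,255),300,(200,90,440,170))[0].reshape(-1,2)
top=[ (x,q[q[:,0]==x,1].min()) for x in range(240,405,15)]
w=ray(c,top,85);print("free edge x,y fit",np.polyfit(w[:,1],w[:,0],1),w[:,0].mean())
ys=q[(q[:,1]>118)&(q[:,1]<150)]
for yy in (120,135,148):
    r=q[q[:,1]==yy,0];e=ray(c,[(r.min()-.5,yy),(r.max()+.5,yy)],85);print(e[:,:2].round(1),e[:,1].mean(), abs(e[0,1]-e[1,1]))
o=blob(c,(8,140,120),(22,255,255),60,(210,140,425,245))[0].reshape(-1,2)
for yy in (165,180,200):
    r=o[o[:,1]==yy,0];e=ray(c,[(r.min()-.5,yy),(r.max()+.5,yy)],160.2);print("plate",e[:,1].round(1),e[:,1].mean())
E
```

```text
free edge x,y fit [4.21854618e-03 5.38571318e+02] 537.7146802802425
[[ 529.9 -137.3]
 [ 529.8 -277.7]] -207.51884299375934 140.42034095123506
[[ 518.9 -137.2]
 [ 518.8 -277.8]] -207.5384739068201 140.5857912560421
[[ 509.2 -137.3]
 [ 509.  -277.8]] -207.55596265979756 140.52765145261642
plate [-154.  -254.8] -204.3977541426446
plate [-153.9 -254.9] -204.38222682581699
plate [-154.1 -255.2] -204.6370781304086
```

Relative to the lip, the plate needs about -3 mm in y. Lowering toward the lip, then pressing gently.

Request:
{"op": "arm_command", "data": {"motion": [[5, 0, -0.26, -2, 0], [5, 0, -0.26, -4, 0], [5, 0, -0.26, -5.5, 0], [5, 0, -0.26, -5.5, 0], [5, 0, -0.26, -5.5, 0]]}}

```text
time_s: 8.05
position: [459.0, -208.5, 121.0]
eef_rot: [2.683, 1.57, -0.46]
contact_force: [0.2, -0.3, -3.4]
grip_width: 59.7
```

Request:
{"op": "arm_command", "data": {"motion": [[5, 0, 0, -0.3, 0], [5, 0, 0, -0.6, 0], [5, 0, 0, -0.8, 0], [5, 0, 0, -1.0, 0], [5, 0, 0, -1.2, 0], [5, 0, 0, -1.2, 0]]}}

```text
time_s: 8.8
position: [458.8, -208.4, 110.2]
eef_rot: [2.471, 1.57, -0.672]
contact_force: [-4.5, 1.4, 4.9]
grip_width: 59.5
```

Request:
{"op": "arm_command", "data": {"motion": [[5, 0, 0, -0.15, 0], [5, 0, 0, -0.3, 0], [5, 0, 0, -0.45, 0], [5, 0, 0, -0.6, 0], [5, 0, 0, -0.6, 0]]}}

```text
time_s: 9.43
position: [458.3, -208.6, 104.2]
eef_rot: [0.948, 1.57, -2.195]
contact_force: [-7.0, 1.3, 6.1]
grip_width: 59.8
```

```bash
python3 - <<'E'
from h import *
o=ctrl.get_obs();print(o["position"],o["contact_force"],o["wrist_torque"])
c=ctrl.capture("wrist");cv2.imwrite("pics/t1.png",c["image"][:,:,::-1])
E
```

```text
[ 458.2965246  -208.58308749  104.23002275] [-7.02572333  1.32252472  6.08328573] [0.36618531 1.01512623 0.10081336]
```

View pics/t1.png

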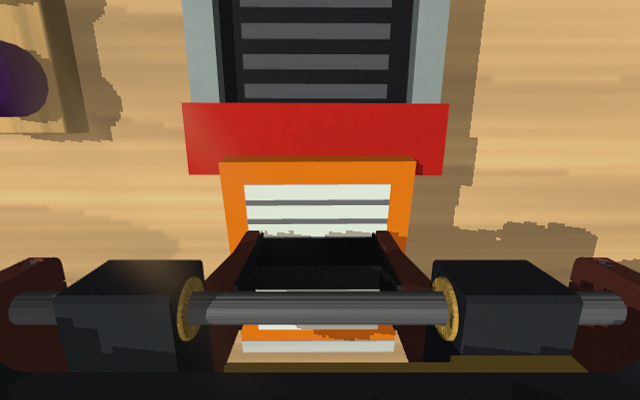

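It has tilted: the front edge is now 196 px wide against 187 before. Lifting clear to measure the tilt.

Request:
{"op": "arm_command", "data": {"motion": [[5, 0, 0, 1, 0], [5, 0, 0, 3, 0], [5, 0, 0, 5, 0], [5, 0, 0, 5, 0]]}}

```text
time_s: 9.98
position: [460.2, -209.0, 155.8]
eef_rot: [2.666, 1.566, -0.477]
contact_force: [0.2, -0.0, -4.3]
grip_width: 59.8
```

```bash
python3 - <<'E'
from h import *
o=ctrl.get_obs();print(o["position"],o["contact_force"])
c=ctrl.capture("wrist");cv2.imwrite("pics/t2.png",np.vstack([cv2.resize(c["image"][145:200,205:430,::-1],(788,192)),cv2.resize(c["image"][325:375,205:430,::-1],(788,175))]))
s=ctrl.capture("scene");cv2.imwrite("pics/t3.png",cv2.resize(s["image"][90:240,180:380,::-1],None,fx=4,fy=4))
E
```

```text
[ 460.15527204 -208.96706219  155.79158167] [ 0.23473265 -0.04616028 -4.31392341]
```

View pics/t2.png

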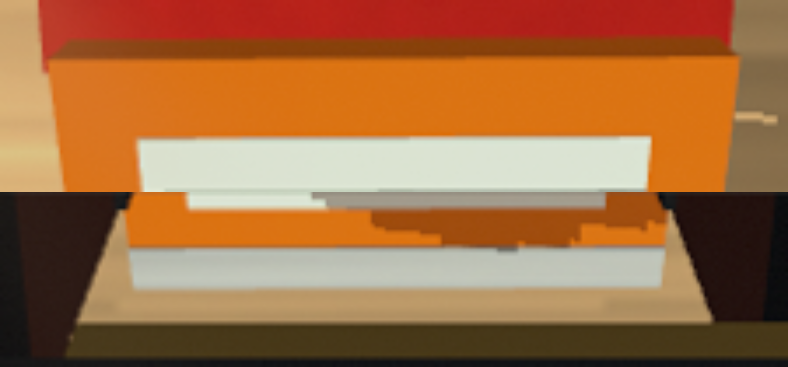

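View pics/t3.png

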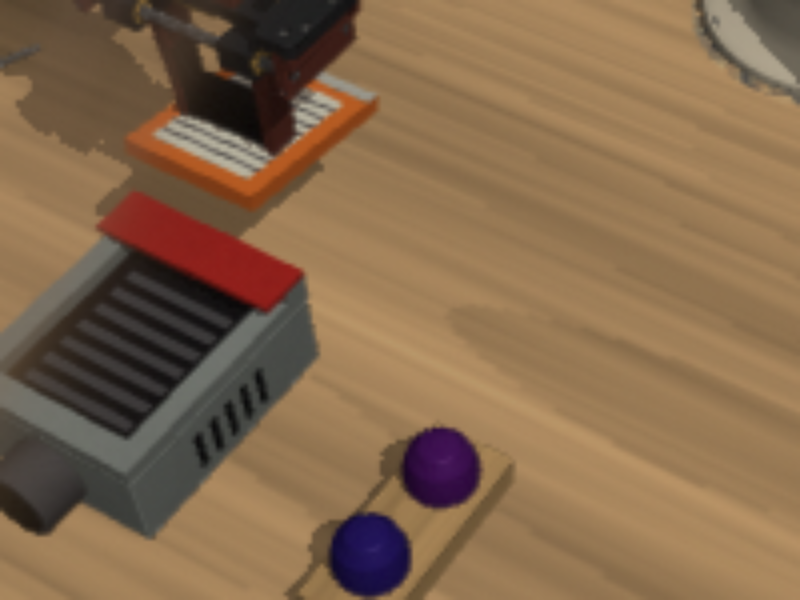

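```bash
cat >> h.py <<'E'
def pnp(c,px,obj):
    K=np.array([[c["fx"],0,c["cx"]],[0,c["fy"],c["cy"]],[0,0,1]])
    ok,r,t=cv2.solvePnP(np.array(obj,float),np.array(px,float),K,None,flags=cv2.SOLVEPNP_ITERATIVE)
    E=np.array(c["extrinsics"]);Rw=E[:3,:3]@cv2.Rodrigues(r)[0];p=E[:3,:3]@t[:,0]+E[:3,3]
    return Rw,p
E
python3 - <<'E'
from h import *
c=ctrl.capture("wrist");o=ctrl.get_obs()
Rw,p=pnp(c,[(219,161.9),(416.1,161.3),(394.1,352.4),(242.7,352.4)],[(65,50,12),(65,-50,12),(-65,-50,12),(-65,50,12)])
print(Rw.round(3));print("tilt",np.degrees(np.arccos(Rw[2,2])),"origin-tcp",p-o["position"],"tuck-tcp",p+Rw@[-65,0,0]-o["position"],"front low-tcp",p+Rw@[65,0,0]-o["position"])
q=[(229,1)]
E
```

```text
[[ 0.991 -0.002 -0.13 ]
 [ 0.002  1.     0.005]
 [ 0.13  -0.005  0.991]]
tilt 7.48134989996394 origin-tcp [-12.28675351  -0.58355392 -25.77943715] tuck-tcp [-76.73400322  -0.73913532 -34.23684806] front low-tcp [ 52.1604962   -0.42797252 -17.32202624]
```

The tilt is about 7.5°, with the raised edge 17 mm above the tuck edge. That clears the 12 mm wall, so I'm moving over the recess.

Request:
{"op": "arm_command", "data": {"motion": [[5, 4, 0.15, 0, 0], [5, 8, 0.15, 0, 0], [5, 12, 0.15, 0, 0], [5, 15, 0.15, 0, 0], [5, 16.3, 0.15, 0, 0], [5, 16.3, 0.15, -1, 0], [5, 16.3, 0.15, -2, 0], [5, 16.3, 0.15, -2, 0], [5, 16.3, 0.15, -2, 0]]}}

```text
time_s: 11.25
position: [621.4, -207.0, 132.8]
eef_rot: [2.426, 1.571, -0.717]
contact_force: [-1.2, -0.1, -2.6]
grip_width: 60.0
```

```bash
python3 - <<'E'
from h import *
o=ctrl.get_obs();print(o["time_s"],o["position"],o["contact_force"])
c=ctrl.capture("wrist");cv2.imwrite("pics/u1.png",c["image"][:,:,::-1])
s=ctrl.capture("scene");cv2.imwrite("pics/u2.png",cv2.resize(s["image"][90:240,130:330,::-1],None,fx=4,fy=4))
E
```

```text
11.25 [ 621.44668516 -206.9992621   132.81791385] [-1.19031617 -0.1157408  -2.64827743]
```

View pics/u1.png

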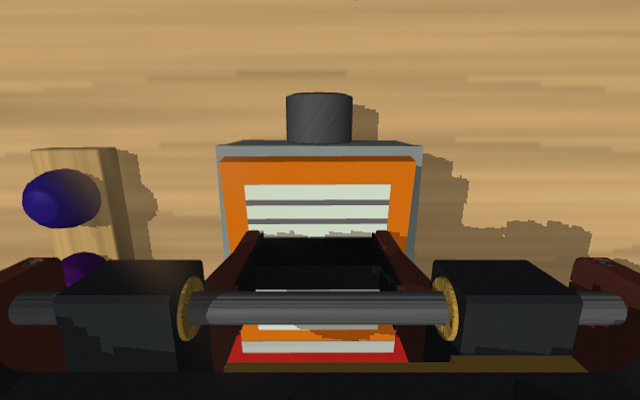

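View pics/u2.png

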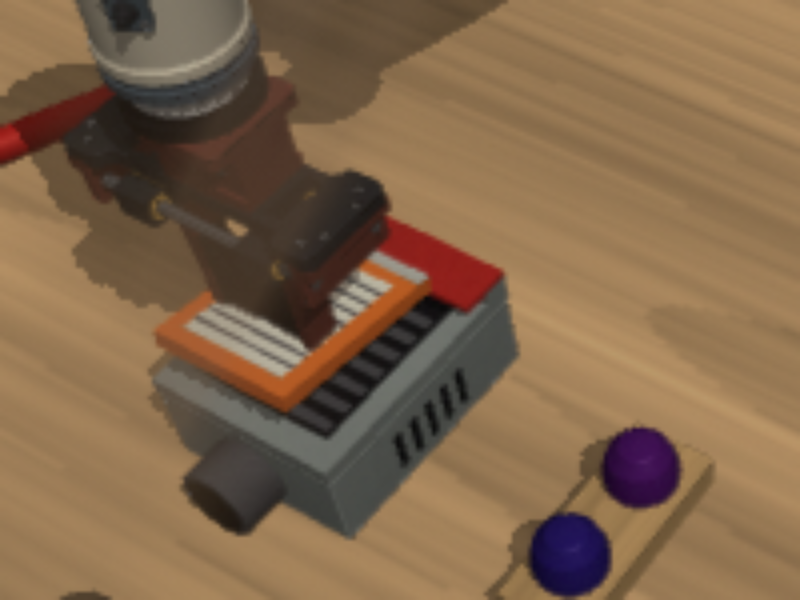

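```bash
python3 - <<'E'
from h import *
c=ctrl.capture("wrist");im=c["image"]
cv2.imwrite("pics/u3.png",cv2.resize(im[125:185,205:435,::-1],None,fx=3.4,fy=3.4))
w=ray(c,[(217,145.5),(423,144.5)],72);print(w[:,:2],w.mean(0))
e=ray(c,[(221,163),(418,162)],132.8-5);print(e[:,:2],e.mean(0))
E
```

```text
[[ 676.24717329 -139.44388948]
 [ 676.55630629 -278.59047454]] [ 676.40173979 -209.01718201   72.        ]
[[ 671.55196826 -158.49832429]
 [ 671.80303841 -258.11598708]] [ 671.67750333 -208.30715568  127.8       ]
```

View pics/u3.png

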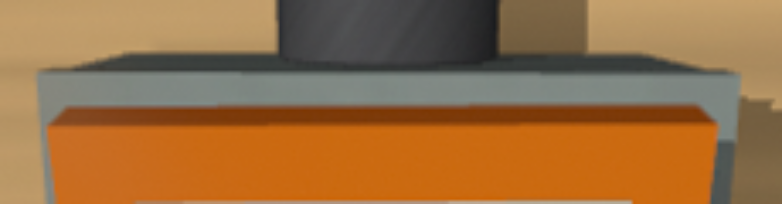

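The wrist view puts the box at x=588.4 and the plate within 1 mm in y. Lowering the tuck edge into the recess, 4-5 mm clear of the lip.

Request:
{"op": "arm_command", "data": {"motion": [[5, 0, -0.05, -1, 0], [5, 0, -0.05, -2, 0], [5, 0, -0.05, -2.8, 0], [5, 0, -0.05, -3.2, 0], [5, 0, -0.05, -3.3, 0], [5, 0, -0.05, -3.3, 0]]}}

```text
time_s: 12.15
position: [622.0, -207.4, 99.9]
eef_rot: [2.814, 1.57, -0.328]
contact_force: [-0.2, 0.2, -3.1]
grip_width: 59.8
```

Request:
{"op": "arm_command", "data": {"motion": [[5, 0, 0, -0.15, 0], [5, 0, 0, -0.3, 0], [5, 0, 0, -0.4, 0], [5, 0, 0, -0.4, 0]]}}

```text
time_s: 12.65
position: [621.9, -207.4, 95.9]
eef_rot: [2.771, 1.571, -0.372]
contact_force: [0.3, 0.2, -1.5]
grip_width: 59.9
```

```bash
python3 - <<'E'
from h import *
o=ctrl.get_obs();print(o["time_s"],o["position"],o["contact_force"])
s=ctrl.capture("scene");cv2.imwrite("pics/v2.png",cv2.resize(s["image"][110:240,150:320,::-1],None,fx=4.5,fy=4.5))
E
```

```text
12.65 [ 621.91903618 -207.38784972   95.91659805] [ 0.31375421  0.19022095 -1.530224  ]
```

View pics/v2.png

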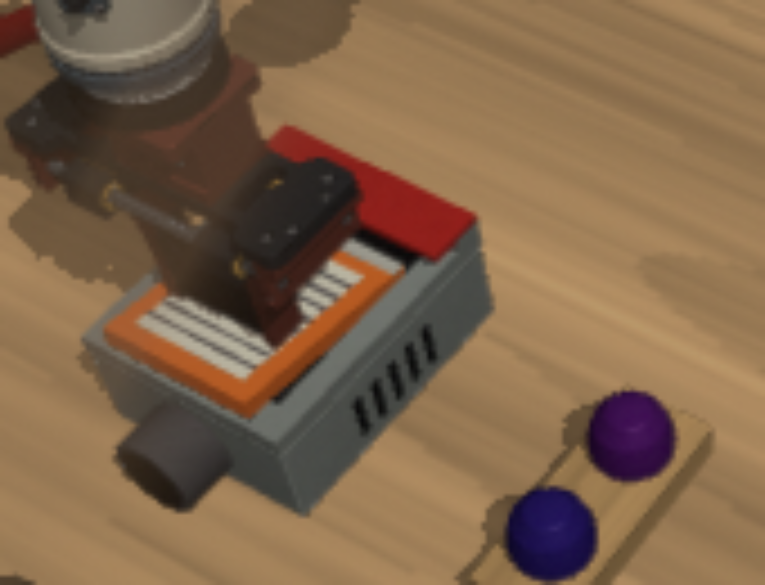

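The tuck edge is in the recess just above or touching the deck. Sliding -x under the lip.

Request:
{"op": "arm_command", "data": {"motion": [[5, -0.3, 0, 0, 0], [5, -0.6, 0, 0, 0], [5, -0.9, 0, 0, 0], [5, -1.2, 0, 0, 0], [5, -1.4, 0, 0, 0], [5, -1.4, 0, 0, 0]]}}

```text
time_s: 13.45
position: [607.6, -207.4, 95.7]
eef_rot: [0.292, 1.571, -2.851]
contact_force: [0.5, -0.7, -0.6]
grip_width: 59.6
```

```bash
python3 - <<'E'
from h import *
o=ctrl.get_obs();print(o["time_s"],o["position"],o["contact_force"])
c=ctrl.capture("wrist");im=c["image"]
cv2.imwrite("pics/x1.png",np.vstack([cv2.resize(im[90:200,190:450,::-1],None,fx=3,fy=3),cv2.resize(im[320:385,190:450,::-1],None,fx=3,fy=3)]))
E
```

```text
13.45 [ 607.63888982 -207.4170825    95.72402636] [ 0.4996589  -0.65629156 -0.64185792]
```

View pics/x1.png

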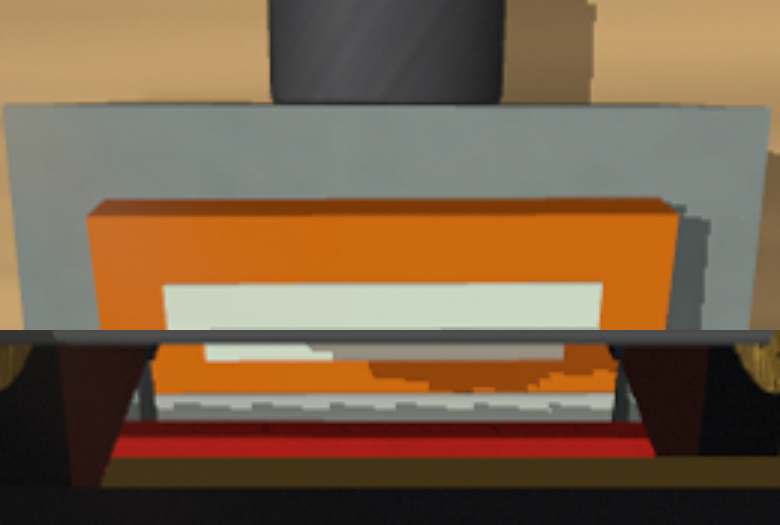

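The silver stripe is disappearing under the lip (free edge at row ~422 of the picture) with no force. Moving in another 5.5 mm.

Request:
{"op": "arm_command", "data": {"motion": [[5, -0.2, 0, 0, 0], [5, -0.4, 0, 0, 0], [5, -0.55, 0, 0, 0], [5, -0.55, 0, 0, 0]]}}

```text
time_s: 14.0
position: [602.2, -207.4, 95.7]
eef_rot: [1.162, 1.571, -1.981]
contact_force: [0.3, -0.5, -0.1]
grip_width: 59.5
```

```bash
python3 - <<'E'
from h import *
o=ctrl.get_obs();print(o["time_s"],o["position"],o["contact_force"])
c=ctrl.capture("wrist");im=c["image"]
cv2.imwrite("pics/x2.png",np.vstack([cv2.resize(im[90:200,190:450,::-1],None,fx=3,fy=3),cv2.resize(im[320:385,190:450,::-1],None,fx=3,fy=3)]))
E
```

```text
14.0 [ 602.24650956 -207.38625835   95.71697851] [ 0.27259364 -0.51491129 -0.14567434]
```

View pics/x2.png

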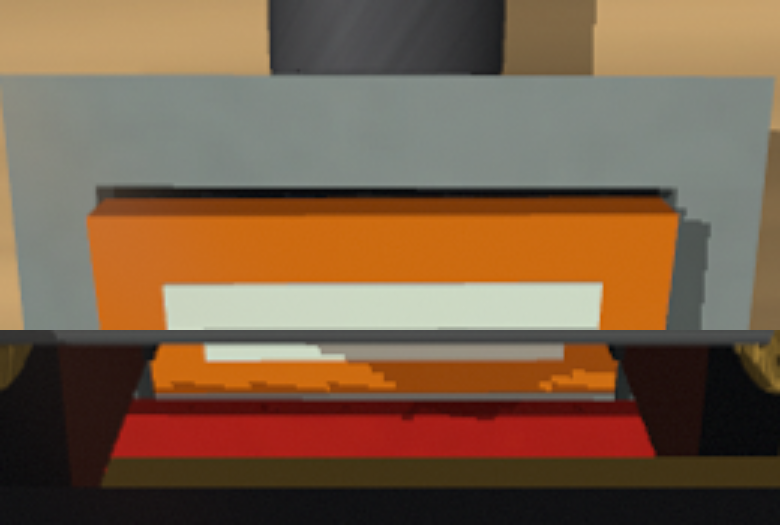

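The edge is about 13 mm under the lip, and the dark recess line at row 190 shows the raised edge clear of the +x wall. The deck is taking the weight. Lowering gently at 1 mm per row.

Request:
{"op": "arm_command", "data": {"motion": [[5, 0, 0, -0.1, 0], [5, 0, 0, -0.2, 0], [5, 0, 0, -0.3, 0], [5, 0, 0, -0.4, 0], [5, 0, 0, -0.5, 0], [5, 0, 0, -0.5, 0]]}}

```text
time_s: 14.8
position: [602.4, -207.4, 90.6]
eef_rot: [2.213, 1.571, -0.929]
contact_force: [3.2, -0.1, 3.5]
grip_width: 59.9
```

```bash
python3 - <<'E'
from h import *
o=ctrl.get_obs();print(o["time_s"],o["position"],o["contact_force"])
c=ctrl.capture("wrist");im=c["image"]
cv2.imwrite("pics/x3.png",np.vstack([cv2.resize(im[90:200,190:450,::-1],None,fx=3,fy=3),cv2.resize(im[320:385,190:450,::-1],None,fx=3,fy=3)]))
E
```

```text
14.8 [ 602.40710409 -207.4261592    90.58023459] [ 3.22283162 -0.09470358  3.5198441 ]
```

View pics/x3.png

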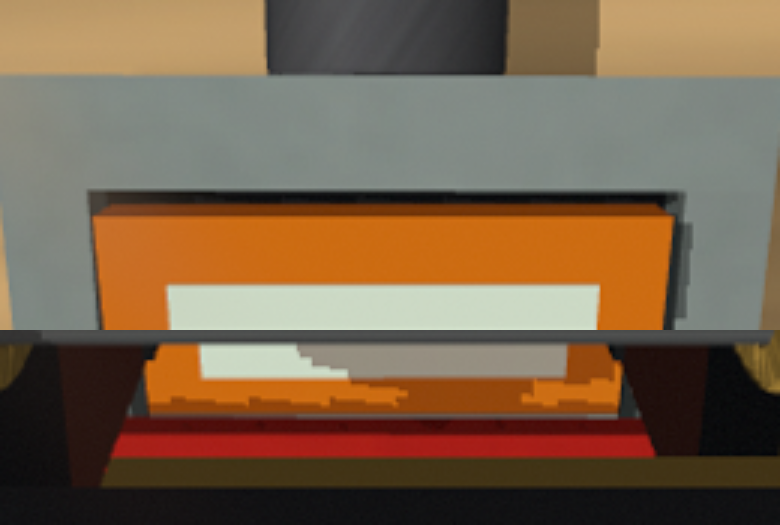

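The plate is rotating flat in the grip, centred in the recess with small gaps all round. Continuing down.

Request:
{"op": "arm_command", "data": {"motion": [[5, 0, 0, -0.1, 0], [5, 0, 0, -0.2, 0], [5, 0, 0, -0.3, 0], [5, 0, 0, -0.38, 0], [5, 0, 0, -0.38, 0]]}}

```text
time_s: 15.48
position: [602.2, -207.3, 86.6]
eef_rot: [-0.427, 1.57, 2.713]
contact_force: [3.6, -0.4, 1.8]
grip_width: 60.0
```

```bash
python3 - <<'E'
from h import *
o=ctrl.get_obs();print(o["time_s"],o["position"],o["contact_force"])
c=ctrl.capture("wrist");im=c["image"]
cv2.imwrite("pics/x4.png",np.vstack([cv2.resize(im[90:200,190:450,::-1],None,fx=3,fy=3),cv2.resize(im[320:385,190:450,::-1],None,fx=3,fy=3)]))
E
```

```text
15.475 [ 602.22551429 -207.33410869   86.56453051] [ 3.55777977 -0.36522922  1.75047595]
```

View pics/x4.png

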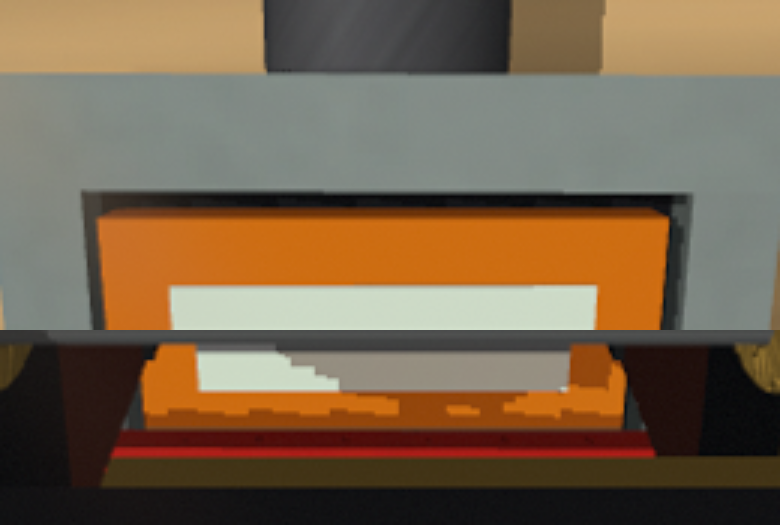

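Front edge width is 190 px (flat was 187.5, tilted 197), so about 2° remains. Continuing until the contact force rises.

Request:
{"op": "arm_command", "data": {"motion": [[5, 0, 0, -0.08, 0], [5, 0, 0, -0.16, 0], [5, 0, 0, -0.24, 0], [5, 0, 0, -0.24, 0]]}}

```text
time_s: 16.02
position: [602.4, -207.4, 85.0]
eef_rot: [2.981, 1.57, -0.162]
contact_force: [2.2, 0.7, 4.8]
grip_width: 60.2
```

```bash
python3 - <<'E'
from h import *
o=ctrl.get_obs();print(o["time_s"],o["position"],o["contact_force"])
c=ctrl.capture("wrist");im=c["image"]
cv2.imwrite("pics/x5.png",np.vstack([cv2.resize(im[90:200,190:450,::-1],None,fx=3,fy=3),cv2.resize(im[320:385,190:450,::-1],None,fx=3,fy=3)]))
q=blob(c,(8,140,100),(22,255,255),60,(200,140,440,245))[0].reshape(-1,2)
for yy in (164,168,172):r=q[q[:,1]==yy,0];print(yy,r.min(),r.max())
E
```

```text
16.025 [ 602.42950586 -207.35509607   84.97469126] [2.24115962 0.73645268 4.79203457]
164 223 412
168 223 411
172 223 411
```

View pics/x5.png

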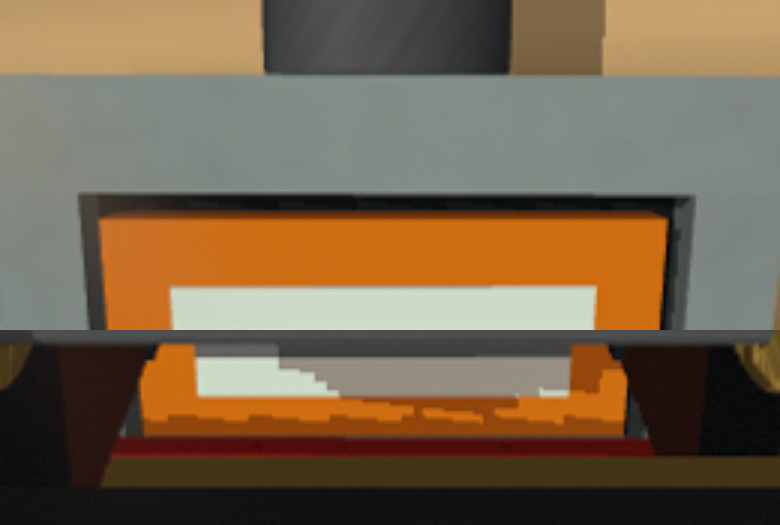

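The plate's front scale (1.887 px/mm) now matches the rim at z=72 (1.895 px/mm), so it should be flat. I'll confirm with 1 mm more of press.

Request:
{"op": "arm_command", "data": {"motion": [[5, 0, 0, -0.05, 0], [5, 0, 0, -0.1, 0], [5, 0, 0, -0.1, 0]]}}

```text
time_s: 16.45
position: [602.4, -207.3, 85.0]
eef_rot: [2.9, 1.57, -0.242]
contact_force: [1.3, 1.0, 8.7]
grip_width: 59.7
```

The force rose with no further travel, so it's home. Releasing and lifting straight up.

Request:
{"op": "arm_command", "data": {"motion": [[5, 0, 0, 0.1, 0], [6.2, 0, 0, 0.1, 0], [7, 0, 0, 0.1, 0], [8, 0, 0, 0.1, 0], [8, 0, 0, 0.1, 0], [8, 0, 0, 0.5, 0], [8, 0, 0, 2, 0], [8, 0, 0, 5, 0], [8, 0, 0, 9, 0], [8, 0, 0, 9, 0]]}}

```text
time_s: 17.7
position: [604.1, -208.1, 179.7]
eef_rot: [2.754, 1.561, -0.388]
contact_force: [0.5, -0.3, -0.3]
grip_width: 80.1
```

Request:
{"op": "arm_command", "data": {"motion": [[8, -3, 0, 4, 0], [8, -8, -2, 6, 0], [8, -14, -6, 6, 0], [8, -20, -10, 6, 0], [8, -24, -14, 6, 0], [8, -24, -14, 6, 0]]}}

```text
time_s: 18.45
position: [359.8, -349.2, 233.3]
eef_rot: [0.705, 1.57, -2.442]
contact_force: [1.0, 0.5, -0.2]
grip_width: 80.0
```

```bash
python3 - <<'E'
from h import *
o=ctrl.get_obs();print(o["time_s"],o["position"],o["contact_force"],o["grip_width"])
t=ctrl.capture("top");s=ctrl.capture("scene")
a=cv2.resize(t["image"][95:220,400:520,::-1],None,fx=3.2,fy=3.2);b=cv2.resize(s["image"][120:245,150:275,::-1],None,fx=3.2,fy=3.2)
cv2.imwrite("pics/f1.png",np.hstack([a,b]));cv2.imwrite("pics/f2.png",np.vstack([t["image"][100:220,:,::-1],s["image"][120:330,:,::-1]]))
for n,c,roi in(("T",t,(420,100,510,215)),("S",s,(160,130,265,225))):
    q=blob(c,(8,140,90),(22,255,255),60,roi)[0]; r=rect(c,q,72);w=ray(c,q.reshape(-1,2),72);print(n,r,w.min(0)[:2],w.max(0)[:2])
E
```

```text
18.45 [ 359.7848806  -349.15073303  233.25853872] [ 0.95500097  0.47022453 -0.19718321] 80.0062650317083
T ((595.7688598632812, -206.02688598632812), (103.37535095214844, 113.4756851196289), 89.86991119384766) [ 538.93479772 -257.75368305] [ 652.50101667 -154.35049654]
S ((594.1199340820312, -204.7681427001953), (102.8294906616211, 122.56828308105469), 89.5679702758789) [ 532.90631262 -256.26695535] [ 655.60055603 -153.53819364]
```

View pics/f1.png

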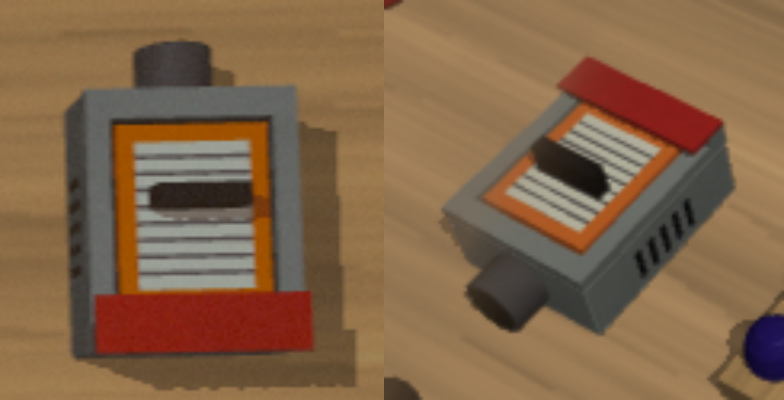

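View pics/f2.png

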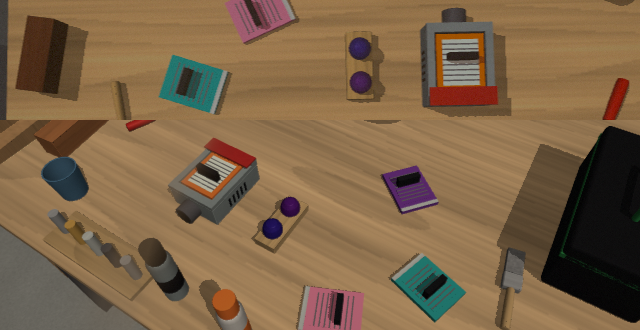

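The plate lies flush, with its front edge about 3 mm from the +x wall, side gaps even, yaw within about 0.3° of the box, and the stripe under the lip. The domes are at the same pixels as at the start, (360,148) and (361,182). Handing in.

```bash
python3 - <<'E'
from rig import ctrl
print(ctrl.finish_job())
E
```

```text
the job is handed in; nothing more can be done
None
```

The orange filter plate is refitted in the dust box and the job was handed in at about 18.5 s. No verdict was reported.

- **How it was done:** The tool cannot tilt, so I pinched the rib across its 60 mm length and pressed the plate's front edge on top of the lip. That pivoted the plate in the grip to about 7.5°, a little under your 8 to 12°, but it went in freely. I slid the silver-striped edge about 13 mm under the lip with no contact force. Then I lowered the other edge about 1 mm per row until the force rose with no further travel, and released it.
- **Plate:** In the last pictures it lies flush with the rim and in line with the box, within about 0.3°. It is centred to about 1 mm, its striped edge is under the lip, and the gripper is well clear.
- **Domes:** Both are at the same pixels as at the start.
- **Disagreement:** The cameras differ by 2 to 5 mm in absolute y for the box, so I lined up the fit with the wrist view. No final check failed.

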